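# Prove the dial hardness gauge and hold it on the heel

## Robot

A 7-joint arm with a two-finger parallel gripper is mounted at the origin on the work surface. World frame = base frame: x ahead of the robot, y to its left, z up, the work surface at z = 0. Lengths are in m, angles in rad, forces in N, time in s.
With the tool pointing down it reaches from about 0.4 to 0.85 m from the base axis. Payload 4.5 kg.
Tool frame: the origin (TCP) lies midway between the tips of the shut fingers; the grasp point (between the pads) lies 19 mm behind it; z points along the fingers, y is the direction in which the jaws open and shut (so a half turn about z gives the same grasp; the last joint's range is limited). The gripper opens to 88 mm and grips with 3 to 60 N. Pads are 18 mm wide; open, the fingers measure 123 mm over their backs; the gripper's body (75 mm by 187 mm) begins 45 mm behind the grasp point.
Start: joints at [-1.314, 0.689, -0.195, 1.565, 0.157, 0.902, -0.215], TCP at [0.138, 0.61, 0.239] pointing down, gripper open.
Joint ranges: [-3.01, 3.01], [-0.46, 2.08], [-1.47, 1.51], [0.13, 2.56], [-1, 4.14], [0.04, 2.09], [-2.66, 2.66]. Speed limits (rad/s): [2.57, 2.57, 3.14, 3.14, 3.14, 3.14, 3.14].

## Interface

Orientations are given as a unit quaternion [x, y, z, w].
In Python, from plant import r gives the robot as it stands. The module is installed in compiled form; this text tells all that it offers.
- The arm moves only by the tool carry_out, never from a script. Its argument "commands" is a list of rows, each a list of 6 numbers: the shift along the tool's x, y, z in m, then the turn, a rotation vector about the tool's x, y, z in degrees. In form: [[dx, dy, dz, wx, wy, wz], ...]. A call has 1 to 12 rows; each row is the pose to reach, as a shift and turn from the pose commanded when the call began, along the tool's axes at that moment; what a row does not reach only later rows make up. A row lasts 1/10 s, in which the tool goes at most 50 mm and 8.59 degrees, less where a joint would pass 70% of its speed; a pose out of reach is approached as far as the arm can. A call with a gripper value outside its range is refused whole. "fingers" is the closure in counts, from 0 (fully open) to 255 (shut), set as the call begins (left out, the last holds). The fingers move at their own pace and stop on an object; "grip_force" is the grip in N (left out, the last holds). Time passes only in rows, so rows that repeat a pose let the fingers close. It gives the time, the measured TCP pose, the force and the opening at its end, in the units of the state.
- r.get_state(): the state, without advancing time (a new reading comes with each control period).
- r.snapshot(name): name is "scene" or "top" or "wrist"; returns a dict with "img" (384x512x3 uint8, blue, green, red), "intrinsics" (3x3 intrinsics, pixels), "extrinsics" (4x4, takes a point from camera to world coordinates); the wrist camera has in their place "tool_from_camera" (4x4, takes a point from camera to tool coordinates, whose origin is the TCP and whose axes are the flange's). Camera axes: x right, y down, z forward; pixel columns grow to the right and rows downward; lengths in m; the calibration is good to about 2 mm. A picture is of the moment at which its call begins: read the wrist's pose just before it. There is no depth.
- r.finish_job(): hands the job in, once; it reports no verdict.
Trained networks look in a picture, given as the dict that the camera call returned (one of the last four; its "shot" number tells which), for a name from the list of things; names that differ only in an ending like _2 or _b are one class to them, and where a whole thing is asked for, a point or a joint stands for the part that bears it (a point fixed in the world has none). Each returns a list of dicts, best first, with "p" (0 to 1); they miss things now and then, are a little off and sometimes report something else, mostly with a low value. They report only what shows in the picture. A call takes as long as a camera call. They do not tell look-alikes from the thing itself.
- r.spot_in(picture, label): "xyz" ([x, y, z] in m, in world coordinates, good to about 4 mm: the middle of the surface that is visible of it).
- r.spot_point(picture, label): "xyz" ([x, y, z] in m, in world coordinates, good to about 4 mm: a listed point, or the origin of a listed thing).
The state is a dict: "clock": time; "q": joint angles; "qd": joint speeds; "joint_torque": joint torques, N m; "tool_pos": TCP position; "eef_rot": TCP orientation; "contact_force": force on the tool from outside, world axes, zero at the start; "moment": the same for the moment, N m; "opening": opening from 0.0 (shut) to 1.0 (fully open).
Only numpy, scipy, OpenCV 4.12 (cv2) and the standard library are available. Lean on these libraries where they do the work, as an engineer would, in place of code of your own. Each camera call takes 0.05 s, during which the arm holds its last target.

## Task

Take the dial hardness gauge out of the wooden tool block and first prove it on the rubber reference block: foot flat on the circle, pressed lightly (about a kilo, 10 N) for a second. Then set it on the chalk mark on the heel of the shoe that is sole-up on the jack, square to the heel's surface, with the same light press. Finish while still holding it there, so that I can read the dial, and leave the shoe, the jack and everything else on the bench as they stand.

Things in the scene. Friction and masses are not known exactly. Their poses are not given: they have to be found in the camera images.
- gauge: dial hardness gauge, 128 mm tall, 0.24 kg, loose, upright in the tool block. From below: round steel foot 20 mm across, thin stem, round aluminium dial case 58 mm across and 24 mm thick (25 to 83 mm above the foot's underside), black palm grip. Origin: centre of the foot's underside; z points up through the grip, x is the normal of the dial's face
- gauge_foot (a point): the same point, centre of the foot's underside, at the start 16 mm deep in the socket. A 4 mm wide sprung pin stands 2.5 mm out of the foot here: it starts to go in at 0.6 N and is fully in at 5.6 N, then the foot itself sits on the surface, which is hard. In the block the pin hangs free
- gauge_grip (a point): centre of the gauge's palm grip, a rounded block 18 mm thick (along x), 36 mm wide (along y) and 42 mm tall, straight above the foot: 107 mm above the foot's underside. Axes as gauge
- tool_block: fixed wooden block 120 x 110 x 40 mm (x, y, z), the gauge's round socket (25 mm across, 16 mm deep) in the middle of its top; four awls stand near its corners, their handles up to 96 mm above the bench. Origin: centre of its underside
- ref_block: fixed reference block: dark rubber pad 60 mm square on an aluminium plate 85 mm square; top 20 mm above the bench, level. Origin: centre of its underside
- ref_mark (a point): centre of the white printed circle (23 mm across) on the reference block's top; z is up
- jack: iron shoe-repair jack on the bench: base plate 130 x 110 x 14 mm, pillar, clamped pivot 58 mm up. Fixed. Origin: centre of the plate's underside; x points to the shoe's toe
- shoe: brown low shoe, 285 mm long, sole up on the jack; its heel is a black rubber face about 75 mm long and 68 mm wide, the highest part. It leans lengthwise by the clamped jack pivot (up to 13 degrees either way) and stays so. Origin: on the jack's pivot; x points to the toe, z out of the sole
- heel_mark (a point): centre of the white chalk ring (20 mm across, dot in the middle) on the heel's rubber face, 115 mm above the pivot along z and 50 mm towards the heel; z is the outward normal of the heel's face, x points to the toe
- mate_center (a point): the other shoe of the pair, upright on the bench, 285 mm long, 95 mm high; this point 50 mm up in its middle. Leave alone
- hammer_grip (a point): hammer lying on the bench, point on its handle. Leave alone
- polish_tin: flat round tin, 82 mm across, 28 mm high. Origin: centre of its underside. Leave alone
- glue_jar: jar with metal lid, 72 mm across, 75 mm high. Origin: centre of its underside. Leave alone
- shoe_brush: wooden shoe brush, 155 x 52 x 39 mm, bristles down. Origin: centre of its underside. Leave alone
- spare_heels: two black D-shaped rubber heel pieces stacked, 75 x 70 x 15 mm. Origin: centre of the underside. Leave alone
- nail_tray: open wooden tray of nails, 100 x 150 x 35 mm. Origin: centre of its underside. Leave alone
There are look-alikes about, which are no part of the job. What is meant by the tool_block is not green, orange or purple, and is the larger of those in its own colour.

How it is judged:
By the outcome, as a careful person would: the job done as asked, in the order asked, and still so for the second after the job is handed in, while the arm keeps its last pose, push and grip.
It also fails if it takes over 56 s, if anything falls off the work surface, if the arm or the gripper's body presses on something with over 40 N, if the wrist force passes 120 N, or if a joint passes its speed limit or range.

## Working session

There is one attempt and no reset: what is moved stays moved. The work goes in short steps, Python scripts to look and compute and a tool call to move; the robot and the scene stay as the last step left them, time stands still between calls to the robot, and variables do not carry over. Pictures are saved under pics/ and viewed, and the job is handed in when it is done.

Besides the shell and the picture viewer there is one more tool, called as a command line: name --pt "numbers of a row" for each row, then --argument value for the rest. carry_out: Moves the arm, as the interface text tells. Its arguments: {"type":"object","properties":{"commands":{"type":"array","items":{"type":"array","items":{"type":"number"}}},"fingers":{"type":"number"},"grip_force":{"type":"number"}},"required":["commands"]}

```bash
mkdir -p pics; python3 - <<'E'
from plant import r
import cv2
s=r.get_state();print(s)
for n in ["scene","top","wrist"]:
    p=r.snapshot(n);cv2.imwrite(f"pics/{n}0.png",p["img"])
    print(n,p["shot"],p["intrinsics"].tolist() if hasattr(p["intrinsics"],'tolist') else p["intrinsics"]);print(p.get("extrinsics",p.get("tool_from_camera")))
    for l in ["gauge","gauge_foot","gauge_grip","tool_block","ref_block","ref_mark","jack","shoe","heel_mark","mate_center","hammer_grip","polish_tin","glue_jar","shoe_brush","spare_heels","nail_tray"]:
        o=r.spot_point(p,l)
        print(l,[(round(float(d["p"]),2),[round(float(v),3) for v in d["xyz"]]) for d in o[:4]])
print(r.get_state()["clock"])
E
```

```text
{'clock': 0.0, 'q': array([-1.3141806 ,  0.68997046, -0.19452027,  1.56636741,  0.15731907,
        0.90251132, -0.21510728]), 'qd': array([-6.36291566e-04,  9.09375663e-06,  1.68321713e-03,  6.72463770e-04,
       -1.42675915e-04,  3.48085770e-04,  1.19685702e-03]), 'joint_torque': array([ 2.88865158e-04, -5.27578461e+01, -1.26686029e+00, -1.53434408e+01,
       -5.26822940e-02,  6.69602567e-03,  1.78013343e-04]), 'tool_pos': array([0.13801864, 0.60890493, 0.23791242]), 'eef_rot': array([ 1.11129457e-01,  9.93805503e-01, -9.30584371e-04, -2.84218674e-05]), 'contact_force': array([ 0.04115813,  0.10670555, -0.21108727]), 'moment': array([-0.02087697, -0.04260015,  0.01405481]), 'opening': 1.0033909573360886}
scene 1 [[393.8413460085571, 0.0, 249.46770044102294], [0.0, 393.8413460085571, 192.5855170127754], [0.0, 0.0, 1.0]]
[[-0.468238    0.47084549 -0.74770161  1.26798533]
 [ 0.88355747  0.25802889 -0.39082897  0.26478325]
 [ 0.00890856 -0.84363832 -0.53683798  0.66774162]
 [ 0.          0.          0.          1.        ]]
gauge [(0.6, [0.554, -0.105, 0.022])]
gauge_foot [(0.9, [0.5
[... 1945 characters left out ...]
-0.444, -0.004]), (0.33, [0.561, -0.272, 0.024])]
spare_heels [(0.55, [0.66, -0.038, 0.0])]
nail_tray []
wrist 3 [[286.81051085303505, 0.0, 257.9045958736108], [0.0, 286.81051085303505, 188.21034180703663], [0.0, 0.0, 1.0]]
[[ 1.62199337e-03 -9.46757156e-01 -3.21944494e-01  8.35895016e-02]
 [ 9.99998681e-01  1.56114559e-03  4.47174828e-04  1.33262763e-05]
 [ 7.92362591e-05 -3.21944795e-01  9.46758439e-01 -1.44470017e-01]
 [ 0.00000000e+00  0.00000000e+00  0.00000000e+00  1.00000000e+00]]
gauge []
gauge_foot []
gauge_grip []
tool_block []
ref_block []
ref_mark []
jack []
shoe []
heel_mark []
mate_center []
hammer_grip []
polish_tin []
glue_jar []
shoe_brush []
spare_heels []
nail_tray []
2.55
```

View pics/scene0.png

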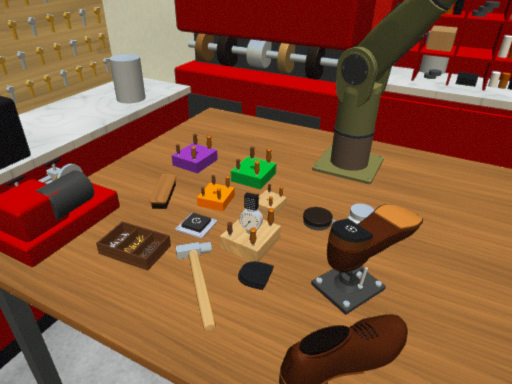

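View pics/top0.png

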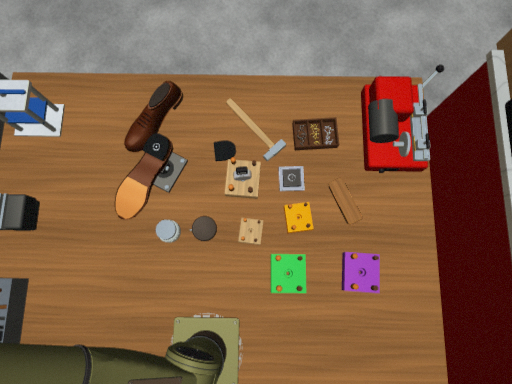

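```bash
python3 - <<'E'
import cv2,numpy as np
a=cv2.imread("pics/scene0.png");b=cv2.imread("pics/top0.png")
c1=cv2.resize(a[180:265,205:290],(400,400),interpolation=cv2.INTER_CUBIC)
c2=cv2.resize(b[150:205,215:270],(400,400),interpolation=cv2.INTER_CUBIC)
cv2.imwrite("pics/crop1.png",np.hstack([c1,c2]))
c1=cv2.resize(a[190:310,300:430],(433,400),interpolation=cv2.INTER_CUBIC)
c2=cv2.resize(b[125:225,105:195],(360,400),interpolation=cv2.INTER_CUBIC)
cv2.imwrite("pics/crop2.png",np.hstack([c1,c2]))
E
```

```text
(no output)
```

View pics/crop1.png

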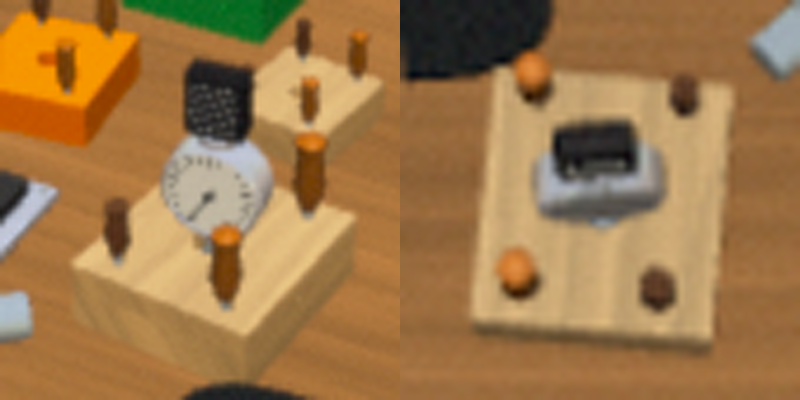

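View pics/crop2.png

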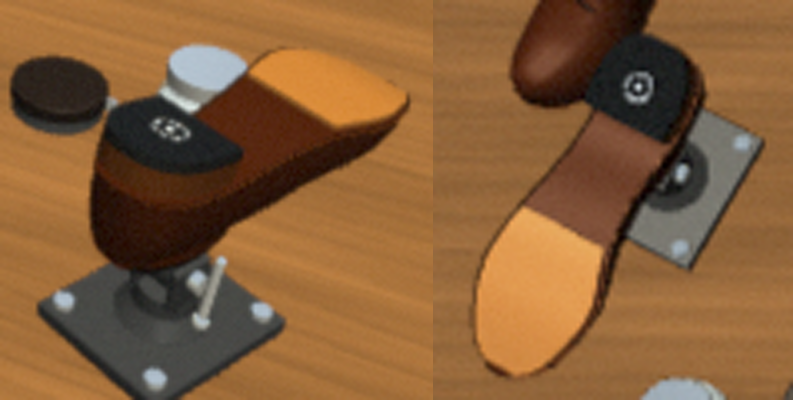

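```bash
cat > h.py <<'E'
from plant import r
import cv2,numpy as np
from scipy.spatial.transform import Rotation as Ro
np.set_printoptions(precision=4,suppress=True)
def st():
    s=r.get_state(); print("t",round(s["clock"],2),"p",s["tool_pos"],"F",s["contact_force"],"M",s["moment"],"op",round(s["opening"],3)); R=Ro.from_quat(s["eef_rot"]); print("R\n",R.as_matrix()); return s,R
def delta(p0,R0,p1,R1):
    d=R0.inv().apply(np.array(p1)-p0); w=(R0.inv()*R1).as_rotvec(degrees=True)
    print("shift mm",d*1000,"turn deg",w); return d,w
def Rax(x,z):
    z=np.array(z,float);z/=np.linalg.norm(z);x=np.array(x,float);x-=z*(x@z);x/=np.linalg.norm(x)
    return Ro.from_matrix(np.c_[x,np.cross(z,x),z])
def wcam(s,p):
    T=np.eye(4);T[:3,:3]=Ro.from_quat(s["eef_rot"]).as_matrix();T[:3,3]=s["tool_pos"]
    return T@p["tool_from_camera"]
def proj(p,E,X):
    X=np.atleast_2d(X);c=(X-E[:3,3])@E[:3,:3];u=c@p["intrinsics"].T;return u[:,:2]/u[:,2:]
def onplane(p,E,uv,z):
    d=E[:3,:3]@np.linalg.inv(p["intrinsics"])@np.array([uv[0],uv[1],1.]);o=E[:3,3];return o+d*(z-o[2])/d[2]
E
python3 - <<'E'
from h import *
s,R=st()
delta(np.array([.138,.61,.239]),R,[.554,-.105,.27],Rax([0,1,0],[0,0,-1]))
E
```

```text
t 2.55 p [0.1381 0.6096 0.2388] F [0.1595 0.3575 0.8383] M [ 0.0324 -0.0086  0.0065] op 1.006
R
 [[-0.9753  0.2209  0.    ]
 [ 0.2209  0.9753  0.0001]
 [-0.      0.0001 -1.    ]]
shift mm [-563.6958 -605.4134  -31.0427] turn deg [ 0.004  -0.0026 77.2354]
```

carry_out --pt "-0.03 -0.03 -0.02 0 0 6" --pt "-0.06 -0.06 -0.03 0 0 12" --pt "-0.09 -0.09 -0.03 0 0 18" --pt "-0.12 -0.13 -0.03 0 0 24" --pt "-0.15 -0.16 -0.03 0 0 30" --pt "-0.18 -0.19 -0.03 0 0 36" --pt "-0.21 -0.22 -0.03 0 0 42" --pt "-0.24 -0.26 -0.03 0 0 48" --pt "-0.27 -0.29 -0.03 0 0 54" --pt "-0.3 -0.32 -0.03 0 0 60" --pt "-0.33 -0.355 -0.03 0 0 66" --pt "-0.36 -0.39 -0.03 0 0 72"

```text
clock: 3.75
tool_pos: [0.4039, 0.1483, 0.269]
eef_rot: [0.675, 0.737, 0.001, 0.0]
contact_force: [1.0, 1.2, 0.1]
opening: 1.004
```

```bash
python3 - <<'E'
from h import *
s,R=st();print(s["q"])
delta(s["tool_pos"],R,[.554,-.105,.27],Rax([0,1,0],[0,0,-1]))
E
```

```text
t 3.75 p [0.4039 0.1483 0.269 ] F [0.9927 1.1604 0.0762] M [-0.0317  0.0024 -0.0144] op 1.004
R
 [[-0.0876  0.9962  0.0009]
 [ 0.9962  0.0876  0.0007]
 [ 0.0007  0.001  -1.    ]]
[-0.5535  0.3967  0.1355  2.0922 -0.0861  0.6566 -0.2725]
shift mm [-265.5078  127.3697   -1.0161] turn deg [ 0.0549 -0.0401  5.0274]
```

carry_out --pt "-0.045 0.02 0 0 0 1" --pt "-0.09 0.04 0 0 0 2" --pt "-0.135 0.06 0 0 0 3" --pt "-0.18 0.085 0 0 0 4" --pt "-0.225 0.107 0 0 0 5" --pt "-0.266 0.128 0 0 0 5" --pt "-0.266 0.128 0 0 0 5" --pt "-0.266 0.128 0 0 0 5"

```text
clock: 4.55
tool_pos: [0.5547, -0.1044, 0.2684]
eef_rot: [0.706, 0.708, -0.0, -0.0]
contact_force: [-0.9, 0.6, 0.9]
opening: 1.0
```

```bash
python3 - <<'E'
from h import *
s,R=st();print(s["q"])
p=r.snapshot("wrist");cv2.imwrite("pics/w1.png",p["img"])
E=wcam(s,p);np.savez("w1.npz",E=E,K=p["intrinsics"])
for l in ["gauge_foot","gauge_grip","tool_block"]:
    print(l,[(round(d["p"],2),np.array(d["xyz"])) for d in r.spot_point(p,l)[:3]])
E
```

```text
t 4.55 p [ 0.5547 -0.1044  0.2684] F [-0.8983  0.6177  0.9315] M [-0.0075  0.0425 -0.0231] op 1.0
R
 [[-0.0018  1.     -0.0004]
 [ 1.      0.0018  0.0003]
 [ 0.0003 -0.0004 -1.    ]]
[ 0.0169  0.5737  0.1453  1.7264 -0.1051  0.8496  0.2106]
gauge_foot [(0.77, array([ 0.5513, -0.1075,  0.0236]))]
gauge_grip [(0.81, array([ 0.5499, -0.1046,  0.1365]))]
tool_block [(0.91, array([ 0.4235, -0.2921, -0.0014])), (0.75, array([ 0.2414, -0.2553,  0.0005])), (0.61, array([ 0.3777, -0.1383, -0.0027]))]
```

View pics/w1.png

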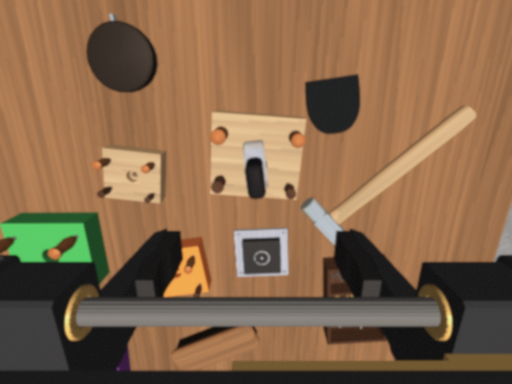

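```bash
cat > ov.py <<'E'
from h import *
def boxpts(c,yaw,z0,z1,hx,hy,R=None):
    out=[]
    for z in (z0,z1):
        for sx,sy in ((1,1),(1,-1),(-1,-1),(-1,1)):
            out.append([c[0]+np.cos(yaw)*sx*hx-np.sin(yaw)*sy*hy,c[1]+np.sin(yaw)*sx*hx+np.cos(yaw)*sy*hy,z])
    return np.array(out)
def drawbox(im,uv,s,o,col):
    q=((uv-o)*s).astype(int)
    for a,b in [(0,1),(1,2),(2,3),(3,0),(4,5),(5,6),(6,7),(7,4),(0,4),(1,5),(2,6),(3,7)]:
        cv2.line(im,tuple(map(int,q[a])),tuple(map(int,q[b])),col,1)
E
python3 - <<'E'
from ov import *
im=cv2.imread("pics/w1.png");d=np.load("w1.npz");p={"intrinsics":d["K"]};E=d["E"]
o=np.array([205,105]);s=6
ims=[]
for yaw in (None,0.0,):
    c=cv2.resize(im[105:205,205:310],None,fx=s,fy=s,interpolation=cv2.INTER_CUBIC) if 0 else cv2.resize(im[105:205,205:270],None,fx=s,fy=s,interpolation=cv2.INTER_CUBIC)
    if yaw is not None:
        drawbox(c,proj(p,E,boxpts((.552,-.105),yaw,.110,.152,.009,.018)),s,o,(0,0,255))
        drawbox(c,proj(p,E,boxpts((.552,-.105),yaw,.049,.107,.012,.029)),s,o,(0,255,0))
    ims.append(c)
cv2.imwrite("pics/ov1.png",np.hstack(ims))
E
```

```text
(no output)
```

View pics/ov1.png

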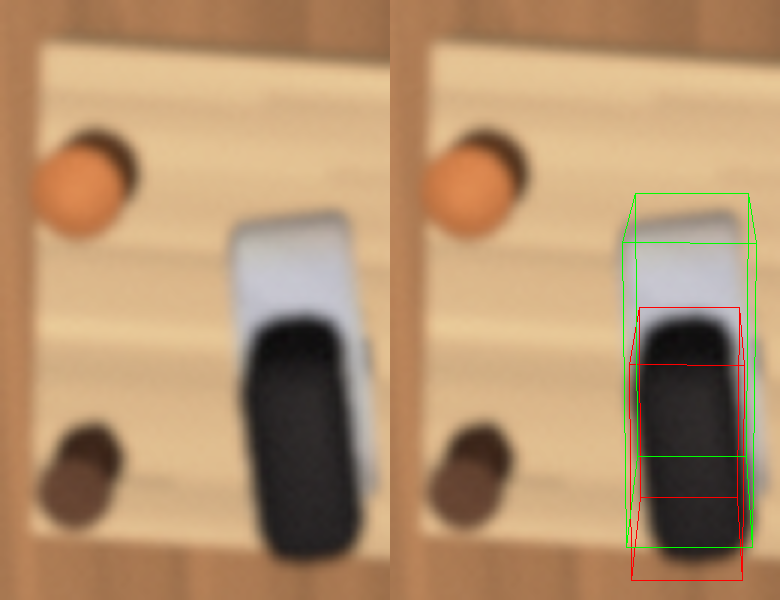

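```bash
cat > fitg.py <<'E'
from ov import *
from scipy.optimize import minimize
def mask_black(im,roi):
    x0,y0,x1,y1=roi;m=np.zeros(im.shape[:2],np.uint8);g=im[y0:y1,x0:x1].max(2);m[y0:y1,x0:x1]=(g<75)*255
    n,l,st_,c=cv2.connectedComponentsWithStats(m);k=1+np.argmax(st_[1:,4]);return (l==k).astype(np.uint8)
def feats(poly_or_mask,ismask):
    M=cv2.moments(poly_or_mask,ismask) if ismask else cv2.moments(poly_or_mask.astype(np.float32))
    a=M["m00"];ang=.5*np.arctan2(2*M["mu11"],M["mu20"]-M["mu02"])%np.pi
    return M["m10"]/a,M["m01"]/a,ang,a
E
python3 - <<'E'
from fitg import *
im=cv2.imread("pics/w1.png");d=np.load("w1.npz");p={"intrinsics":d["K"]};E=d["E"]
m=mask_black(im,(235,145,275,205));f=feats(m,True);print("meas",f,m.sum())
def res(v):
    h=cv2.convexHull(proj(p,E,boxpts(v[:2],v[2],.110,.152,.009,.018)).astype(np.float32));g=feats(h,False)
    return (g[0]-f[0])**2+(g[1]-f[1])**2+(30*(g[2]-f[2]))**2
o=minimize(res,[.552,-.105,.05],method="Nelder-Mead",options=dict(xatol=1e-5,fatol=1e-6));print(o.x,np.degrees(o.x[2]),o.fun)
h=cv2.convexHull(proj(p,E,boxpts(o.x[:2],o.x[2],.110,.152,.009,.018)).astype(np.float32));print(feats(h,False))
E
```

```text
meas (254.82542372881355, 177.78135593220338, np.float64(1.4794022381503322), 590.0) 590
[ 0.5526 -0.1036  0.1075] 6.160883626725876 5.134119784546303e-08
(254.82556759968952, 177.78153098104747, np.float64(1.479402255505339), 858.3899872960756)
```

```bash
python3 - <<'E'
from h import *
s,R=st()
a=np.radians(6)
delta(s["tool_pos"],R,[.552,-.104,.114],Rax([-np.sin(a),np.cos(a),0],[0,0,-1]))
E
```

```text
t 4.75 p [ 0.5543 -0.1015  0.2687] F [0.6937 0.316  0.3857] M [-0.068   0.0171 -0.051 ] op 0.997
R
 [[-0.0069  1.     -0.0006]
 [ 1.      0.0069  0.0012]
 [ 0.0012 -0.0006 -1.    ]]
shift mm [ -2.6461  -2.1875 154.7255] turn deg [-0.03   -0.07   -5.6026]
```

carry_out --pt "-0.002 -0.002 0.04 0 0 -5.5" --pt "-0.002 -0.002 0.08 0 0 -5.5" --pt "-0.002 -0.002 0.08 0 0 -5.5" --pt "-0.002 -0.002 0.08 0 0 -5.5" --pt "-0.002 -0.002 0.08 0 0 -5.5"

```text
clock: 5.25
tool_pos: [0.5541, -0.1053, 0.1907]
eef_rot: [0.671, 0.742, 0.001, 0.001]
contact_force: [-0.4, 0.0, 0.4]
opening: 1.002
```

```bash
python3 - <<'E'
from fitg import *
s,R=st()
p=r.snapshot("wrist");cv2.imwrite("pics/w2.png",p["img"]);im=p["img"]
s2,_=st()
for k in (s,s2):
    E=wcam(k,p)
    if k is s: np.savez("w2.npz",E=E,K=p["intrinsics"])
g=proj(p,E,[[.552,-.104,.131]])[0];print("grip px",g)
c=cv2.resize(im[60:340,140:380],None,fx=2,fy=2);uv=proj(p,E,boxpts((.552,-.104),.107,.110,.152,.009,.018));drawbox(c,uv,2,np.array([140,60]),(0,0,255))
cv2.imwrite("pics/w2c.png",c)
print(r.spot_point(p,"gauge_grip")[:2],r.spot_point(p,"gauge_foot")[:2])
E
```

```text
t 5.25 p [ 0.5541 -0.1053  0.1907] F [-0.4295  0.0349  0.3534] M [-0.0953  0.0394 -0.0546] op 1.002
R
 [[-0.1006  0.9949  0.0035]
 [ 0.9949  0.1006 -0.0004]
 [-0.0007  0.0034 -1.    ]]
t 5.3 p [ 0.5542 -0.1054  0.1908] F [ 0.6072 -0.8443  0.0352] M [-0.0916  0.0299 -0.0231] op 0.999
R
 [[-0.1004  0.9949  0.0039]
 [ 0.9949  0.1004 -0.0005]
 [-0.0009  0.0039 -1.    ]]
grip px [254.2223 203.9404]
[{'xyz': [0.5493, -0.1045, 0.1328], 'p': 0.61}, {'xyz': [0.7161, -0.3575, 0.0004], 'p': 0.28}] []
```

View pics/w2c.png

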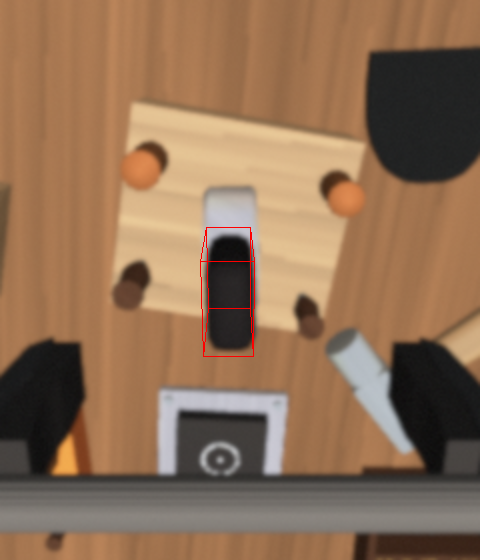

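carry_out --pt "0.001 -0.002 0.04 0 0 0" --pt "0.001 -0.002 0.077 0 0 0" --pt "0.001 -0.002 0.077 0 0 0" --pt "0.001 -0.002 0.077 0 0 0"

```text
clock: 5.8
tool_pos: [0.5511, -0.1049, 0.1125]
eef_rot: [0.671, 0.742, 0.0, 0.0]
contact_force: [-0.2, -0.9, 0.7]
opening: 1.0
```

carry_out --pt "0 0 0 0 0 0" --pt "0 0 0 0 0 0" --pt "0 0 0 0 0 0" --pt "0 0 0 0 0 0" --pt "0 0 0 0 0 0" --pt "0 0 0 0 0 0" --pt "0 0 0 0 0 0" --pt "0 0 0 0 0 0" --fingers 255 --grip_force 35

```text
clock: 6.6
tool_pos: [0.5506, -0.1047, 0.1116]
eef_rot: [0.671, 0.742, -0.0, -0.0]
contact_force: [-0.2, -0.3, 0.5]
opening: 0.3
```

```bash
python3 - <<'E'
from h import *
s,R=st()
p=r.snapshot("wrist");cv2.imwrite("pics/w3.png",p["img"])
st()
E
```

```text
t 6.6 p [ 0.5506 -0.1047  0.1116] F [-0.1939 -0.3053  0.5282] M [-0.0232  0.0162  0.0546] op 0.3
R
 [[-0.0999  0.995  -0.0001]
 [ 0.995   0.0999  0.0001]
 [ 0.0001 -0.0001 -1.    ]]
t 6.65 p [ 0.5506 -0.1047  0.1116] F [-0.941  -0.5835  0.4537] M [-0.085   0.0301 -0.0599] op 0.256
R
 [[-0.1     0.995  -0.0002]
 [ 0.995   0.1     0.0001]
 [ 0.0001 -0.0001 -1.    ]]
```

View pics/w3.png

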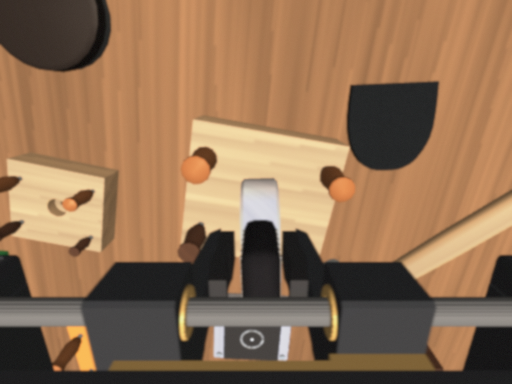

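carry_out --pt "0 0 0 0 0 0" --pt "0 0 0 0 0 0" --pt "0 0 0 0 0 0" --pt "0 0 0 0 0 0" --pt "0 0 0 0 0 0"

```text
clock: 7.15
tool_pos: [0.5507, -0.1047, 0.1116]
eef_rot: [0.671, 0.742, 0.0, -0.0]
contact_force: [0.7, 0.9, -0.5]
opening: 0.204
```

```bash
python3 - <<'E'
from h import *
s,R=st()
E
```

```text
t 7.15 p [ 0.5507 -0.1047  0.1116] F [ 0.7044  0.9149 -0.4753] M [-0.1286 -0.0359  0.0024] op 0.204
R
 [[-0.1     0.995  -0.    ]
 [ 0.995   0.1     0.0001]
 [ 0.0001 -0.     -1.    ]]
```

carry_out --pt "0 0 -0.015 0 0 0" --pt "0 0 -0.035 0 0 0" --pt "0 0 -0.075 0 0 0" --pt "0 0 -0.11 0 0 0" --pt "0 0 -0.11 0 0 0" --pt "0 0 -0.11 0 0 0" --pt "0 0 -0.11 0 0 0"

```text
clock: 7.85
tool_pos: [0.5492, -0.1044, 0.22]
eef_rot: [0.671, 0.742, -0.001, -0.002]
contact_force: [-0.7, 0.5, -3.6]
opening: 0.201
```

```bash
python3 - <<'E'
from fitg import *
s,R=st()
for n in ("scene","top","wrist"):
    p=r.snapshot(n);cv2.imwrite(f"pics/{n}4.png",p["img"])
    E=p["extrinsics"] if n!="wrist" else wcam(s,p);np.savez(n+"4.npz",E=E,K=p["intrinsics"])
    for l in ("gauge_foot","gauge_grip","ref_mark"):
        print(n,l,[(round(d["p"],2),np.array(d["xyz"])) for d in r.spot_point(p,l)[:2]])
print("expected foot",s["tool_pos"]-[0,0,.088])
E
```

```text
t 7.85 p [ 0.5492 -0.1044  0.22  ] F [-0.7464  0.5395 -3.625 ] M [-0.039   0.1046  0.0484] op 0.201
R
 [[-0.1002  0.995  -0.0038]
 [ 0.995   0.1002  0.0007]
 [ 0.0011 -0.0037 -1.    ]]
scene gauge_foot [(0.67, array([ 0.5522, -0.1053,  0.1339]))]
scene gauge_grip [(0.97, array([ 0.5501, -0.1093,  0.2385])), (0.32, array([0.3699, 0.1391, 0.0031]))]
scene ref_mark [(0.86, array([ 0.5617, -0.2755,  0.0269]))]
top gauge_foot [(0.61, array([ 0.5484, -0.1028,  0.1336]))]
top gauge_grip [(0.5, array([ 0.5485, -0.1069,  0.2354])), (0.4, array([ 0.5496, -0.107 ,  0.0028]))]
top ref_mark [(0.9, array([ 0.5613, -0.273 ,  0.0251]))]
wrist gauge_foot []
wrist gauge_grip [(0.74, array([ 0.5499, -0.1041,  0.2427])), (0.18, array([ 0.3845,  0.0165, -0.0023]))]
wrist ref_mark []
expected foot [ 0.5492 -0.1044  0.132 ]
```

```bash
python3 - <<'E'
import cv2,numpy as np
a=cv2.imread("pics/scene4.png");b=cv2.imread("pics/wrist4.png")
c=cv2.resize(a[120:260,180:320],(400,400),interpolation=cv2.INTER_CUBIC)
cv2.imwrite("pics/c4.png",np.hstack([c,cv2.resize(b,None,fx=.78,fy=400/384)]))
E
```

```text
(no output)
```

View pics/c4.png

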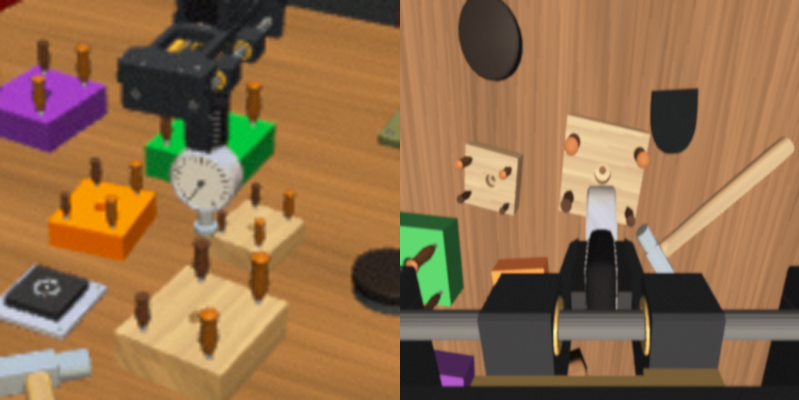

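```bash
python3 - <<'E'
from fitg import *
def ring(im,roi,th=140):
    x0,y0,x1,y1=roi;g=im[y0:y1,x0:x1].min(2);m=(g>th).astype(np.uint8)
    n,l,S,c=cv2.connectedComponentsWithStats(m)
    return [(S[k,4],S[k,2:4],c[k]+[x0,y0]) for k in range(1,n) if S[k,4]>5]
for n,f in (("scene4","scene4"),("top4","top4"),("w1","w1"),("w2","w2")):
    im=cv2.imread(f"pics/{f}.png");d=np.load(n+".npz");p={"intrinsics":d["K"]};E=d["E"]
    u=proj(p,E,[[.560,-.273,.02]])[0].astype(int);k=9 if n[0]!="w" else 13
    k=int(.02*d["K"][0,0]/np.linalg.norm(E[:3,3]-[.56,-.273,.02]))+1
    for th in (90,130):
        for a in ring(im,(u[0]-k,u[1]-k,u[0]+k,u[1]+k),th): print(n,u,th,a,onplane(p,E,a[2],.02))
im=cv2.imread("pics/top4.png");cv2.imwrite("pics/t4c.png",cv2.resize(im[150:210,200:320],None,fx=6,fy=6,interpolation=cv2.INTER_CUBIC))
E
```

```text
scene4 [195 219] 90 (np.int32(13), array([5, 6], dtype=int32), array([188.7692, 215.3846])) [ 0.5527 -0.3002  0.02  ]
scene4 [195 219] 90 (np.int32(29), array([9, 7], dtype=int32), array([195.8276, 219.9655])) [ 0.5611 -0.2706  0.02  ]
top4 [292 177] 90 (np.int32(47), array([9, 9], dtype=int32), array([290.617 , 176.8936])) [ 0.5607 -0.2668  0.02  ]
top4 [292 177] 130 (np.int32(9), array([3, 6], dtype=int32), array([288.6667, 176.6667])) [ 0.5614 -0.2602  0.02  ]
w1 [260 259] 90 (np.int32(128), array([18, 16], dtype=int32), array([262.0547, 257.2109])) [ 0.5625 -0.2685  0.02  ]
w1 [260 259] 90 (np.int32(13), array([4, 4], dtype=int32), array([261.3846, 257.6154])) [ 0.5614 -0.2692  0.02  ]
w1 [260 259] 130 (np.int32(18), array([ 6, 10], dtype=int32), array([267.4444, 256.2778])) [ 0.5709 -0.2667  0.02  ]
w2 [248 291] 90 (np.int32(184), array([22, 18], dtype=int32), array([249.5652, 288.4402])) [ 0.5611 -0.2681  0.02  ]
w2 [248 291] 90 (np.int32(14), array([4, 4], dtype=int32), array([249.7143, 289.5   ])) [ 0.5614 -0.2697  0.02  ]
w2 [248 291] 130 (np.int32(87), array([20, 16], dtype=int32), array([249.1609, 287.0575])) [ 0.5603 -0.266   0.02  ]
```

View pics/t4c.png

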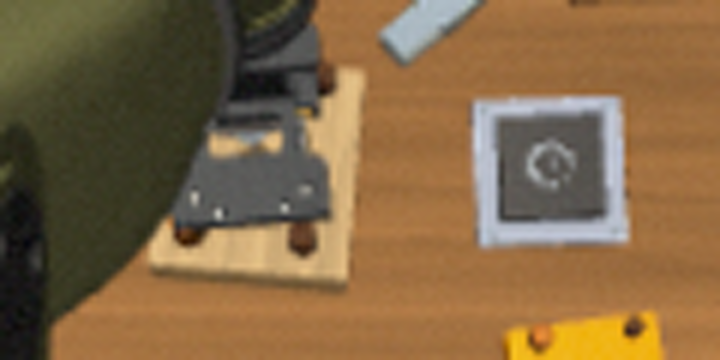

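```bash
python3 - <<'E'
from h import *
s,R=st()
a=np.arctan2(.1,.995)
delta(s["tool_pos"],R,[.561,-.271,.155],Rax([-np.sin(a),np.cos(a),0],[0,0,-1]))
E
```

```text
t 8.45 p [ 0.5507 -0.1047  0.2217] F [ 0.2323 -0.2816 -2.3369] M [-0.1019  0.0608  0.0272] op 0.2
R
 [[-0.0999  0.995   0.    ]
 [ 0.995   0.0999  0.0001]
 [ 0.0001  0.     -1.    ]]
shift mm [-166.4579   -6.3533   66.6464] turn deg [ 0.0007 -0.0053 -0.0047]
```

carry_out --pt "-0.03 -0.001 0 0 0 0" --pt "-0.07 -0.003 0 0 0 0" --pt "-0.11 -0.004 0 0 0 0" --pt "-0.145 -0.006 0.01 0 0 0" --pt "-0.166 -0.006 0.03 0 0 0" --pt "-0.166 -0.006 0.055 0 0 0" --pt "-0.166 -0.006 0.067 0 0 0" --pt "-0.166 -0.006 0.067 0 0 0" --pt "-0.166 -0.006 0.067 0 0 0" --pt "-0.166 -0.006 0.067 0 0 0" --pt "-0.166 -0.006 0.067 0 0 0"

```text
clock: 9.55
tool_pos: [0.5621, -0.2704, 0.1559]
eef_rot: [0.671, 0.742, 0.0, 0.001]
contact_force: [-0.3, 0.6, -3.2]
opening: 0.205
```

```bash
python3 - <<'E'
from fitg import *
s,R=st()
for n in ("scene","wrist"):
    p=r.snapshot(n);cv2.imwrite(f"pics/{n}5.png",p["img"])
    E=p["extrinsics"] if n!="wrist" else wcam(s,p);np.savez(n+"5.npz",E=E,K=p["intrinsics"])
    for l in ("gauge_foot","gauge_grip","ref_mark"):
        print(n,l,[(round(d["p"],2),np.array(d["xyz"])) for d in r.spot_point(p,l)[:2]])
st()
a=cv2.imread("pics/scene5.png");b=cv2.imread("pics/wrist5.png")
c=cv2.resize(a[140:250,140:250],(400,400),interpolation=cv2.INTER_CUBIC)
cv2.imwrite("pics/c5.png",np.hstack([c,cv2.resize(b[100:350,130:380],(400,400))]))
E
```

```text
t 9.55 p [ 0.5621 -0.2704  0.1559] F [-0.2596  0.6369 -3.1696] M [-0.1261  0.0731 -0.0032] op 0.205
R
 [[-0.1007  0.9949  0.002 ]
 [ 0.9949  0.1007 -0.0007]
 [-0.0009  0.0019 -1.    ]]
scene gauge_foot [(0.77, array([ 0.5678, -0.2689,  0.0669])), (0.41, array([ 0.5615, -0.2718,  0.1779]))]
scene gauge_grip [(0.73, array([ 0.5631, -0.2687,  0.0646])), (0.71, array([ 0.5609, -0.2723,  0.174 ]))]
scene ref_mark [(0.74, array([ 0.5589, -0.2688,  0.0271]))]
wrist gauge_foot []
wrist gauge_grip [(0.9, array([ 0.559 , -0.2699,  0.1772]))]
wrist ref_mark [(0.74, array([ 0.5588, -0.2669,  0.0227]))]
t 9.95 p [ 0.5613 -0.2705  0.1547] F [-0.1208  0.0944 -2.9787] M [-0.0418  0.0881  0.0526] op 0.202
R
 [[-0.0999  0.995  -0.    ]
 [ 0.995   0.0999  0.0001]
 [ 0.0001 -0.     -1.    ]]
```

View pics/c5.png

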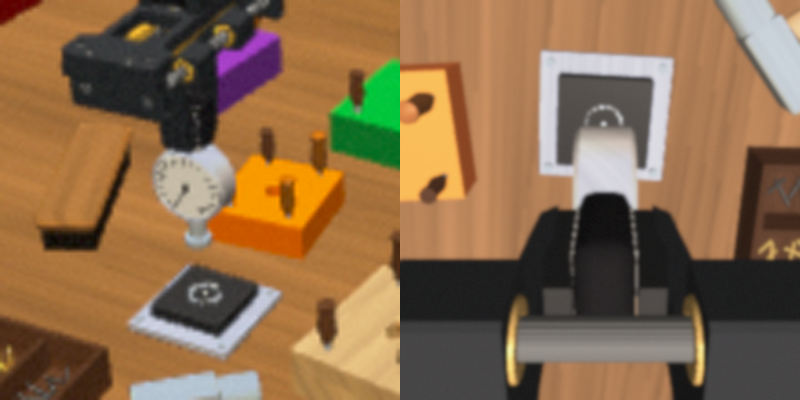

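```bash
python3 - <<'E'
from fitg import *
d=np.load("scene5.npz");p={"intrinsics":d["K"]};E=d["E"]
print("foot exp",proj(p,E,[[.5620,-.2698,.0685],[.5620,-.2698,.0725],[.5613,-.2698,.02]]))
im=cv2.imread("pics/scene5.png")
for (uv) in ((196.4,220.6),):print(onplane(p,E,uv,.02))
c=cv2.resize(im[195:232,175:215],None,fx=16,fy=16,interpolation=cv2.INTER_CUBIC)
for X,col in ((np.c_[.5620+.01*np.cos(np.arange(0,6.3,.1)),-.2698+.01*np.sin(np.arange(0,6.3,.1)),np.full(63,.068)],(0,0,255)),(np.c_[.5613+.0115*np.cos(np.arange(0,6.3,.1)),-.2698+.0115*np.sin(np.arange(0,6.3,.1)),np.full(63,.02)],(0,255,0))):
    q=((proj(p,E,X)-[174.5,194.5])*16).astype(np.int32);cv2.polylines(c,[q],True,col,1)
cv2.imwrite("pics/c5b.png",c)
d=np.load("wrist5.npz");p={"intrinsics":d["K"]};E=d["E"];im=cv2.imread("pics/wrist5.png")
c=cv2.resize(im[140:220,210:300],None,fx=7,fy=7,interpolation=cv2.INTER_CUBIC)
for r_ in (.0115,.001):
    q=((proj(p,E,np.c_[.5613+r_*np.cos(np.arange(0,6.3,.1)),-.2698+r_*np.sin(np.arange(0,6.3,.1)),np.full(63,.02)])-[209.5,139.5])*7).astype(np.int32);cv2.polylines(c,[q],True,(0,255,0),1)
cv2.imwrite("pics/c5c.png",c)
E
```

```text
foot exp [[194.7335 205.6809]
 [194.6355 204.4494]
 [196.0354 220.0921]]
[ 0.5628 -0.2676  0.02  ]
```

View pics/c5b.png

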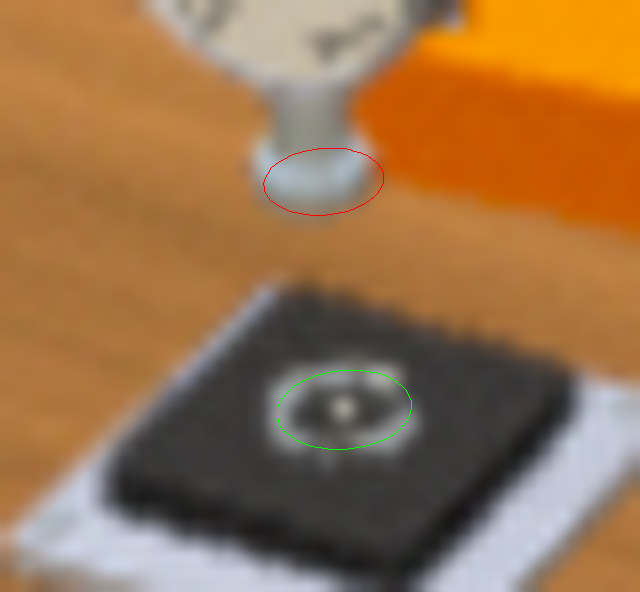

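View pics/c5c.png

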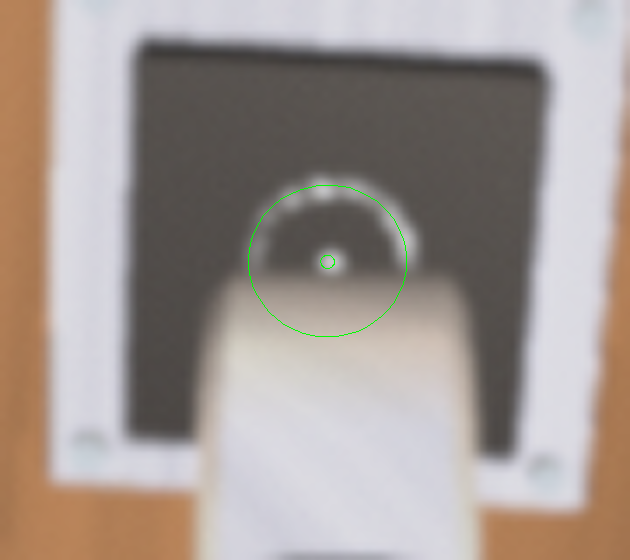

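carry_out --pt "0.001 0 0.02 0 0 0" --pt "0.001 0 0.035 0 0 0" --pt "0.001 0 0.042 0 0 0" --pt "0.001 0 0.042 0 0 0" --pt "0.001 0 0.042 0 0 0" --pt "0.001 0 0.042 0 0 0" --pt "0.001 0 0.042 0 0 0" --pt "0.001 0 0.042 0 0 0"

```text
clock: 10.75
tool_pos: [0.5615, -0.2696, 0.1132]
eef_rot: [0.671, 0.742, 0.0, 0.0]
contact_force: [0.2, 0.5, -2.9]
opening: 0.203
```

```bash
python3 - <<'E'
from fitg import *
s,R=st()
p=r.snapshot("scene");cv2.imwrite(f"pics/scene6.png",p["img"])
im=p["img"];c=cv2.resize(im[185:235,170:220],None,fx=12,fy=12,interpolation=cv2.INTER_CUBIC)
E=p["extrinsics"];x=s["tool_pos"]
t=np.arange(0,6.3,.1)
q=((proj(p,E,np.c_[x[0]+.01*np.cos(t),x[1]+.01*np.sin(t),np.full(63,x[2]-.0876)])-[169.5,184.5])*12).astype(np.int32);cv2.polylines(c,[q],True,(0,0,255),1)
q=((proj(p,E,np.c_[.5613+.0115*np.cos(t),-.2698+.0115*np.sin(t),np.full(63,.02)])-[169.5,184.5])*12).astype(np.int32);cv2.polylines(c,[q],True,(0,255,0),1)
cv2.imwrite("pics/c6.png",c)
F=[]
for i in range(4):
    r.snapshot("top");F.append(r.get_state()["contact_force"][2])
print(F);st()
E
```

```text
t 10.75 p [ 0.5615 -0.2696  0.1132] F [ 0.1746  0.5124 -2.9215] M [-0.0383  0.0666  0.0086] op 0.203
R
 [[-0.0999  0.995   0.0008]
 [ 0.995   0.0999 -0.0003]
 [-0.0003  0.0008 -1.    ]]
[np.float64(-2.7636651359667996), np.float64(-2.4076359961007263), np.float64(-2.820325621915367), np.float64(-3.6498776157259636)]
t 11.0 p [ 0.5612 -0.2695  0.1128] F [-0.5609 -0.0738 -3.6499] M [-0.105   0.0989  0.0196] op 0.202
R
 [[-0.1     0.995   0.0001]
 [ 0.995   0.1     0.0001]
 [ 0.0001  0.0001 -1.    ]]
```

View pics/c6.png

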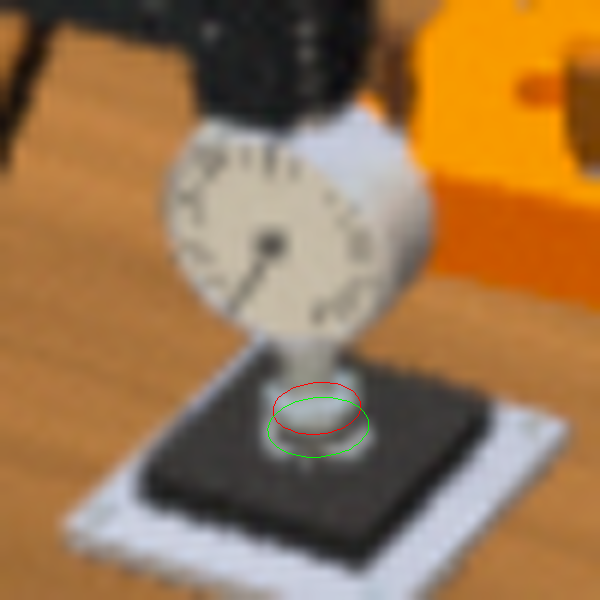

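carry_out --pt "0 0 0.002 0 0 0" --pt "0 0 0.004 0 0 0" --pt "0 0 0.004 0 0 0" --pt "0 0 0.004 0 0 0" --pt "0 0 0.004 0 0 0"

```text
clock: 11.5
tool_pos: [0.5614, -0.2696, 0.1089]
eef_rot: [0.671, 0.742, 0.0, 0.0]
contact_force: [-0.8, 0.3, -0.4]
opening: 0.199
```

```bash
cat > ff.py <<'E'
from h import *
F=[];M=[]
for i in range(4):
    s=r.get_state();F.append(s["contact_force"]);M.append(s["moment"])
    if i<3:r.snapshot("scene")
print("meanF",np.mean(F,0),"sd",np.std(F,0),"M",np.mean(M,0));st()
E
python3 ff.py
```

```text
meanF [ 0.0033 -0.1379 -0.0174] sd [0.5061 0.3937 0.268 ] M [-0.0687  0.0795  0.0003]
t 11.65 p [ 0.5614 -0.2696  0.1089] F [ 0.202  -0.7688 -0.0043] M [-0.0898  0.0537 -0.035 ] op 0.198
R
 [[-0.1     0.995   0.0005]
 [ 0.995   0.1    -0.0001]
 [-0.0002  0.0005 -1.    ]]
```

carry_out --pt "0 0 0.0008 0 0 0" --pt "0 0 0.0015 0 0 0" --pt "0 0 0.0015 0 0 0" --pt "0 0 0.0015 0 0 0"

```text
clock: 12.05
tool_pos: [0.5614, -0.2697, 0.1076]
eef_rot: [0.671, 0.742, 0.0, 0.0]
contact_force: [-0.9, -0.5, 4.8]
opening: 0.201
```

```bash
python3 ff.py
```

```text
meanF [-0.6837  0.4518  5.101 ] sd [0.5547 0.6436 0.5693] M [ 0.0193  0.2462 -0.0058]
t 12.2 p [ 0.5614 -0.2697  0.1076] F [-1.4696  0.255   6.0866] M [0.0673 0.2448 0.0182] op 0.2
R
 [[-0.0999  0.995   0.0006]
 [ 0.995   0.0999 -0.0003]
 [-0.0003  0.0006 -1.    ]]
```

carry_out --pt "0 0 0.0002 0 0 0" --pt "0 0 0.0002 0 0 0" --pt "0 0 0.0002 0 0 0"

```text
clock: 12.5
tool_pos: [0.5615, -0.2697, 0.1076]
eef_rot: [0.671, 0.742, 0.0, 0.0]
contact_force: [-0.3, 0.0, 6.8]
opening: 0.199
```

```bash
python3 ff.py
```

```text
meanF [-0.3025  0.4791  6.4976] sd [0.2697 0.3167 0.3183] M [ 0.0334  0.3354 -0.0153]
t 12.65 p [ 0.5615 -0.2697  0.1076] F [-0.7437  0.9015  6.6137] M [ 0.0597  0.314  -0.0047] op 0.201
R
 [[-0.0999  0.995   0.0008]
 [ 0.995   0.0999 -0.0003]
 [-0.0004  0.0008 -1.    ]]
```

carry_out --pt "0 0 0.0001 0 0 0" --pt "0 0 0.0001 0 0 0" --pt "0 0 0.0001 0 0 0" --pt "0 0 0.0001 0 0 0" --pt "0 0 0.0001 0 0 0" --pt "0 0 0.0001 0 0 0" --pt "0 0 0.0001 0 0 0" --pt "0 0 0.0001 0 0 0" --pt "0 0 0.0001 0 0 0" --pt "0 0 0.0001 0 0 0" --pt "0 0 0.0001 0 0 0" --pt "0 0 0.0001 0 0 0"

```text
clock: 13.85
tool_pos: [0.5615, -0.2697, 0.1076]
eef_rot: [0.671, 0.742, 0.0, 0.0]
contact_force: [-0.2, 0.9, 7.2]
opening: 0.198
```

```bash
python3 ff.py; python3 - <<'E'
from fitg import *
p=r.snapshot("scene");im=p["img"];cv2.imwrite("pics/scene7.png",im)
c=cv2.resize(im[185:235,170:220],None,fx=12,fy=12,interpolation=cv2.INTER_CUBIC);cv2.imwrite("pics/c7.png",c)
E
```

```text
meanF [-0.9156  0.5293  7.037 ] sd [0.9451 0.737  0.2701] M [ 0.092   0.3876 -0.014 ]
t 14.0 p [ 0.5615 -0.2697  0.1076] F [-0.5537  1.5372  7.4043] M [ 0.118   0.4054 -0.0066] op 0.201
R
 [[-0.1     0.995   0.0009]
 [ 0.995   0.1    -0.0004]
 [-0.0004  0.0008 -1.    ]]
```

View pics/c7.png

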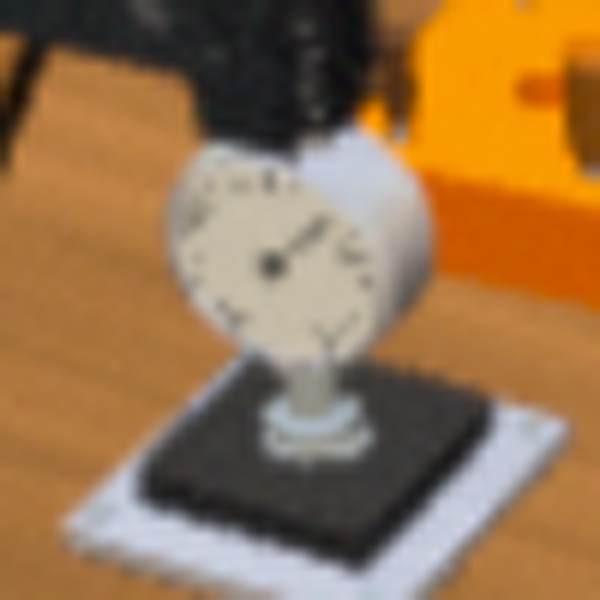

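```bash
python3 - <<'E'
from h import *
s,R=st()
a=np.arctan2(.1,.995)
delta(s["tool_pos"],R,[.60,.03,.36],Rax([-np.sin(a),np.cos(a),0],[0,0,-1]))
E
```

```text
t 14.05 p [ 0.5615 -0.2697  0.1076] F [-1.8301  0.037   6.8665] M [ 0.0824  0.4533 -0.013 ] op 0.2
R
 [[-0.0999  0.995   0.0008]
 [ 0.995   0.0999 -0.0003]
 [-0.0004  0.0008 -1.    ]]
shift mm [ 294.2703   68.4441 -252.462 ] turn deg [ 0.046  0.024 -0.008]
```

carry_out --pt "0 0 -0.005 0 0 0" --pt "0 0 -0.02 0 0 0" --pt "0 0 -0.06 0 0 0" --pt "0 0 -0.1 0 0 0" --pt "0.02 0.003 -0.14 0 0 0" --pt "0.055 0.006 -0.18 0 0 0" --pt "0.09 0.01 -0.21 0 0 0" --pt "0.13 0.02 -0.23 0 0 0" --pt "0.17 0.03 -0.25 0 0 0" --pt "0.21 0.04 -0.252 0 0 0" --pt "0.25 0.055 -0.252 0 0 0" --pt "0.295 0.068 -0.252 0 0 0"

```text
clock: 15.25
tool_pos: [0.599, 0.0315, 0.3596]
eef_rot: [0.671, 0.741, -0.0, 0.0]
contact_force: [1.2, -0.8, -2.9]
opening: 0.203
```

carry_out --pt "0 0 0 0 0 0" --pt "0 0 0 0 0 0" --pt "0 0 0 0 0 0" --pt "0 0 0 0 0 0"

```text
clock: 15.65
tool_pos: [0.599, 0.0287, 0.3591]
eef_rot: [0.672, 0.741, -0.0, 0.0]
contact_force: [1.1, 0.3, -2.5]
opening: 0.201
```

```bash
python3 - <<'E'
from fitg import *
s,R=st()
for n in ("wrist","top"):
    p=r.snapshot(n);cv2.imwrite(f"pics/{n}8.png",p["img"])
    E=p["extrinsics"] if n!="wrist" else wcam(s,p);np.savez(n+"8.npz",E=E,K=p["intrinsics"])
    for l in ("heel_mark","jack","shoe"):
        print(n,l,[(round(d["p"],2),np.array(d["xyz"])) for d in r.spot_point(p,l)[:2]])
E
```

```text
t 15.65 p [0.599  0.0287 0.3591] F [ 1.1325  0.2972 -2.521 ] M [-0.0728  0.0254  0.0156] op 0.201
R
 [[-0.0969  0.9953 -0.0003]
 [ 0.9953  0.0969 -0.001 ]
 [-0.001  -0.0004 -1.    ]]
wrist heel_mark [(0.88, array([0.6128, 0.1529, 0.1799]))]
wrist jack [(0.76, array([ 0.5864,  0.1656, -0.001 ]))]
wrist shoe [(0.79, array([0.5882, 0.1631, 0.0581]))]
top heel_mark []
top jack [(0.57, array([0.5859, 0.1687, 0.0037]))]
top shoe []
```

View pics/wrist8.png

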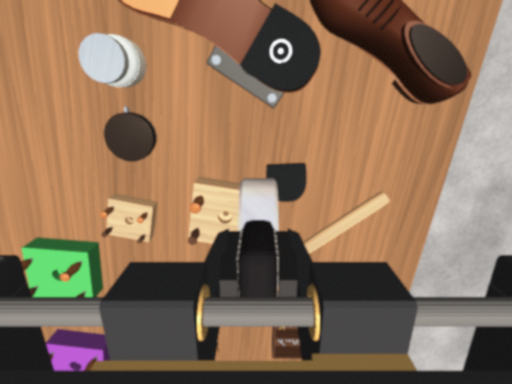

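carry_out --pt "0.03 -0.03 0 0 0 0" --pt "0.06 -0.06 0 0 0 0" --pt "0.08 -0.08 0 0 0 0" --pt "0.08 -0.08 0 0 0 0" --pt "0.08 -0.08 0 0 0 0" --pt "0.08 -0.08 0 0 0 0" --pt "0.08 -0.08 0 0 0 0"

```text
clock: 16.75
tool_pos: [0.5127, 0.1014, 0.3589]
eef_rot: [0.672, 0.741, 0.0, 0.0]
contact_force: [-0.4, -0.1, -2.6]
opening: 0.201
```

```bash
python3 - <<'E'
from fitg import *
s,R=st()
for n in ("wrist",):
    p=r.snapshot(n);cv2.imwrite(f"pics/{n}9.png",p["img"])
    E=wcam(s,p);np.savez(n+"9.npz",E=E,K=p["intrinsics"])
    for l in ("heel_mark","jack","shoe"):
        print(n,l,[(round(d["p"],2),np.array(d["xyz"])) for d in r.spot_point(p,l)[:2]])
E
```

```text
t 16.75 p [0.5127 0.1014 0.3589] F [-0.4033 -0.124  -2.6167] M [-0.0902  0.0328 -0.0134] op 0.201
R
 [[-0.098   0.9952  0.0006]
 [ 0.9952  0.098  -0.0004]
 [-0.0005  0.0006 -1.    ]]
wrist heel_mark [(0.98, array([0.612 , 0.1529, 0.1784])), (0.29, array([ 0.5837,  0.1643, -0.0015]))]
wrist jack [(0.83, array([ 0.5848,  0.1644, -0.0009])), (0.52, array([0.3721, 0.1345, 0.0018]))]
wrist shoe [(0.95, array([0.5862, 0.1638, 0.059 ]))]
```

carry_out --pt "0 0.04 0 0 0 0" --pt "0 0.08 0 0 0 0" --pt "0 0.12 0 0 0 0" --pt "0 0.16 0 0 0 0" --pt "0 0.16 0 0 0 0" --pt "0 0.16 0 0 0 0" --pt "0 0.16 0 0 0 0" --pt "0 0.16 0 0 0 0"

```text
clock: 17.75
tool_pos: [0.67, 0.1183, 0.3595]
eef_rot: [0.671, 0.742, 0.0, -0.0]
contact_force: [-1.0, -0.1, -2.9]
opening: 0.2
```

```bash
python3 - <<'E'
from fitg import *
s,R=st()
for n in ("wrist",):
    p=r.snapshot(n);cv2.imwrite(f"pics/{n}10.png",p["img"])
    E=wcam(s,p);np.savez(n+"10.npz",E=E,K=p["intrinsics"])
    for l in ("heel_mark","jack","shoe"):
        print(n,l,[(round(d["p"],2),np.array(d["xyz"])) for d in r.spot_point(p,l)[:2]])
a=[cv2.imread(f"pics/wrist{i}.png") for i in (8,9,10)]
cv2.imwrite("pics/c10.png",np.hstack([cv2.resize(x[:230],(390,300)) for x in a[1:]]))
E
```

```text
t 17.75 p [0.67   0.1183 0.3595] F [-1.0023 -0.1128 -2.8664] M [-0.1129  0.0912  0.0126] op 0.2
R
 [[-0.1     0.995  -0.0002]
 [ 0.995   0.1     0.0003]
 [ 0.0003 -0.0002 -1.    ]]
wrist heel_mark [(0.78, array([0.614 , 0.1542, 0.1813])), (0.49, array([0.7686, 0.2128, 0.0465]))]
wrist jack [(0.96, array([ 0.5874,  0.1639, -0.002 ]))]
wrist shoe [(0.65, array([0.5884, 0.1623, 0.06  ]))]
```

View pics/c10.png

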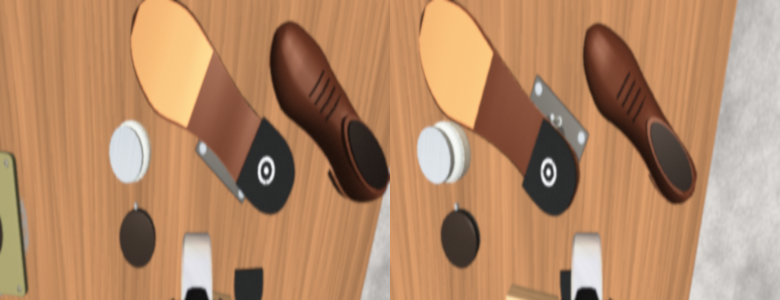

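```bash
python3 - <<'E'
from fitg import *
for i,(x0,y0,x1,y1) in {8:(200,0,330,115),9:(120,60,210,175),10:(80,60,180,175)}.items():
    d=np.load(f"wrist{i}.npz");p={"intrinsics":d["K"]};u=proj(p,d["E"],[[.612,.153,.179]])[0]
    x0,y0=int(u[0])-60,max(0,int(u[1])-60);im=cv2.imread(f"pics/wrist{i}.png")
    c=cv2.resize(im[y0:y0+100,x0:x0+120],None,fx=6,fy=6,interpolation=cv2.INTER_CUBIC)
    print(i,x0,y0,u);cv2.imwrite(f"pics/k{i}.png",c)
E
```

```text
8 221 0 [281.8078  50.9569]
9 290 70 [350.1743 130.6922]
10 149 71 [209.0156 131.7469]
```

View pics/k8.png

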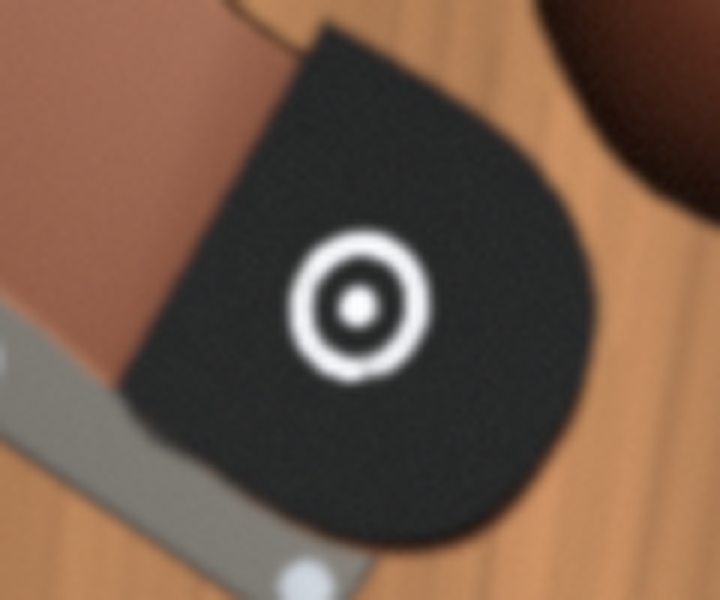

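View pics/k9.png

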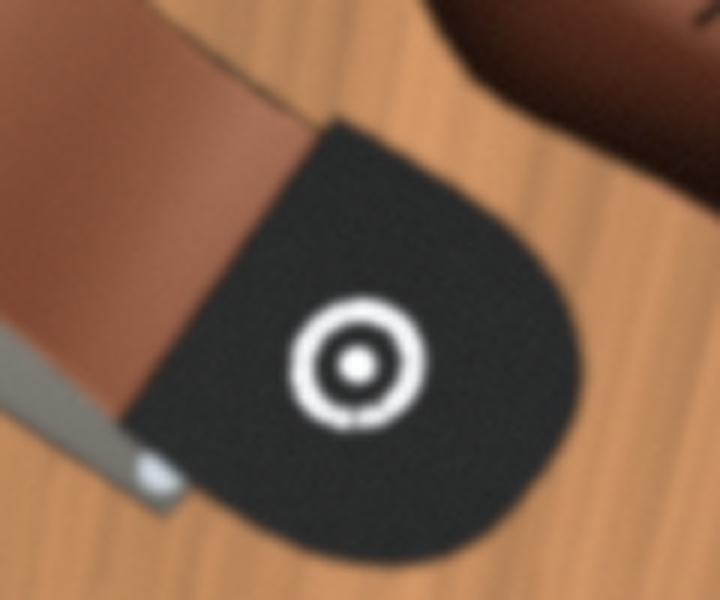

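View pics/k10.png

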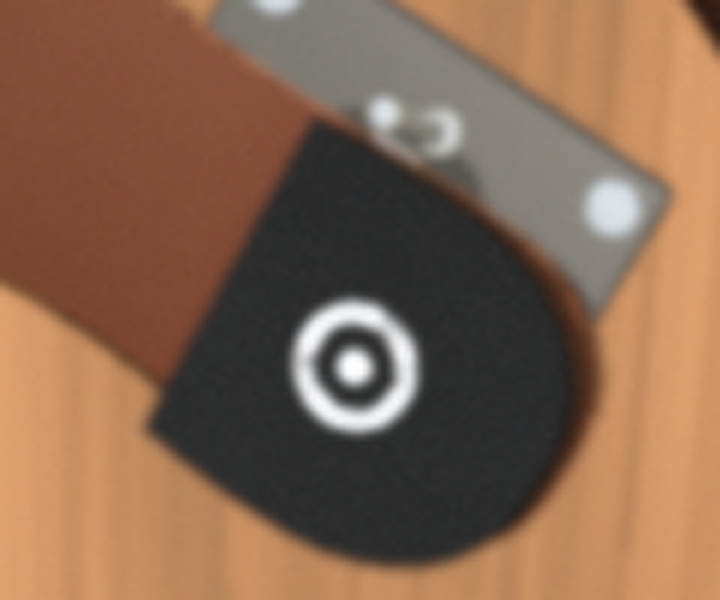

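```bash
python3 - <<'E'
from fitg import *
a=cv2.imread("pics/wrist8.png")[35:115,200:290];b=cv2.imread("pics/wrist10.png")[50:130,170:270];c=cv2.imread("pics/wrist9.png")[95:165,250:330]
cv2.imwrite("pics/p8.png",cv2.resize(a,None,fx=7,fy=7,interpolation=cv2.INTER_CUBIC))
cv2.imwrite("pics/p10.png",cv2.resize(b,None,fx=7,fy=7,interpolation=cv2.INTER_CUBIC))
cv2.imwrite("pics/p9.png",cv2.resize(c,None,fx=7,fy=7,interpolation=cv2.INTER_CUBIC))
E
```

```text
(no output)
```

View pics/p8.png

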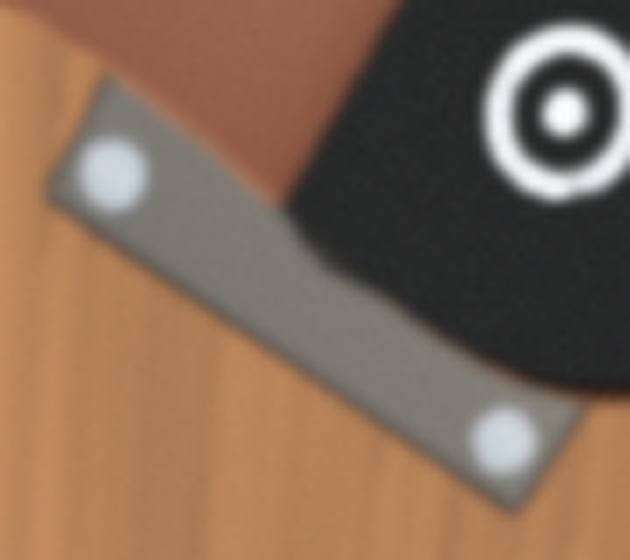

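View pics/p10.png

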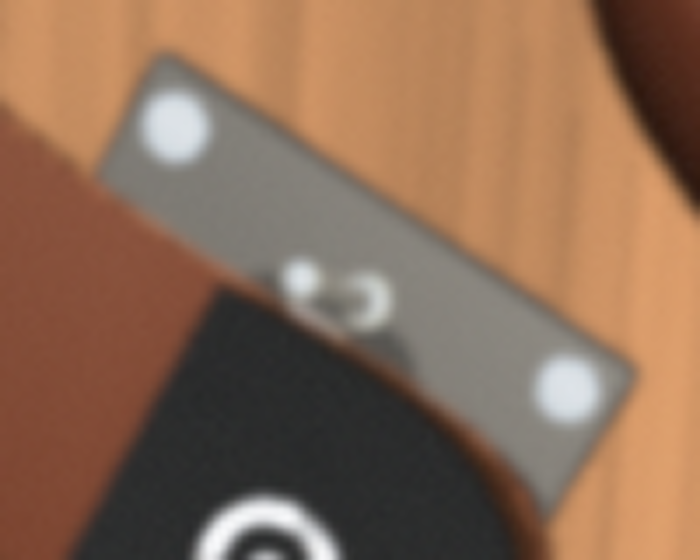

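View pics/p9.png

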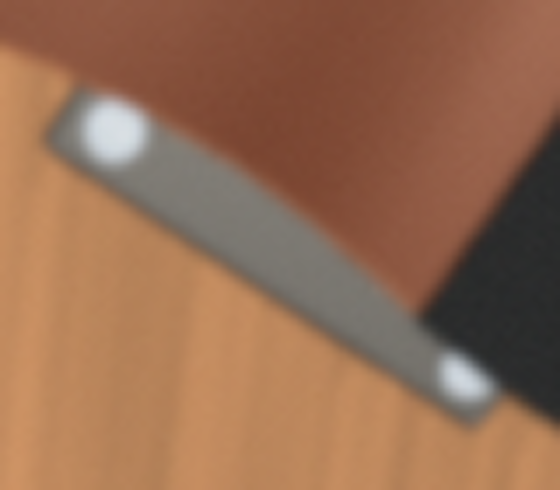

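```bash
cat > fith.py <<'E'
from fitg import *
from scipy.optimize import least_squares
V={};P=[]
for i in (8,9,10): 
    d=np.load(f"wrist{i}.npz");V[i]=(d["K"],d["E"])
def u(o,s,x,y): return np.array([(x+.5)/s-.5+o[0],(y+.5)/s-.5+o[1]])
k8=(221,0);k9=(290,70);k10=(149,71);p8=(200,35);p10=(170,50);p9=(250,95)
obs=[(8,'m',u(k8,6,357,307),.3),(9,'m',u(k9,6,356,366),.3),(10,'m',u(k10,6,354,367),.3),
(8,'C1',u(k8,6,325,24),.4),(8,'C2',u(k8,6,121,384),.4),(9,'C1',u(k9,6,338,120),.4),(9,'C2',u(k9,6,122,417),.4),(10,'C1',u(k10,6,315,122),.4),(10,'C2',u(k10,6,148,430),.4),
(8,'B++',u(p8,7,113,175),.4),(8,'B-+',u(p8,7,504,440),.4),(10,'B+-',u(p10,7,175,127),.4),(10,'B--',u(p10,7,567,389),.4),(9,'B++',u(p9,7,115,130),.4),
(10,'K+-',u(p10,7,165,55),.8),(10,'K--',u(p10,7,637,372),.8),(8,'K++',u(p8,7,52,190),.8),(8,'K-+',u(p8,7,515,508),.8),(9,'K++',u(p9,7,47,138),.8)]
sg={'+':1,'-':-1}
def model(v,k):
    jx,jy,ph,th,a,b,bx,by=v[:8]
    toe=np.array([np.cos(ph),np.sin(ph),0]);left=np.array([-np.sin(ph),np.cos(ph),0]);up=np.array([0,0,1.])
    J=np.array([jx,jy,0]);pv=J+.058*up
    X=np.cos(th)*toe-np.sin(th)*up;Z=np.cos(th)*up+np.sin(th)*toe
    if k=='m':return pv-.05*X+.115*Z
    if k=='C1':return pv+a*X+SB*b*left+.115*Z
    if k=='C2':return pv+a*X-SB*b*left+.115*Z
    s1,s2=sg[k[1]],sg[k[2]]*SB2
    if k[0]=='B':return J+s1*bx*toe+s2*by*left+.0165*up
    return J+s1*.065*toe+s2*.055*left+.014*up
# toe ~(-.85,.5): left=(-.5,-.85). C1 is upper-in-image (+y): right side
SB=-1;SB2=1
def res(v,full=False):
    out=[]
    for i,k,uv,s in obs:
        K,E=V[i];o=v[8+2*[8,9,10].index(i):][:2]
        out+=list((proj({"intrinsics":K},E,model(v,k))[0]+o-uv)/s)
    if full: return np.array(out)
    return np.r_[out,v[8:14]/.7]
v0=np.r_[.586,.165,2.6,.18,0,.033,.055,.045,np.zeros(6)]
if __name__=="__main__":
    best=None
    for ph in (2.3,2.6,2.8):
        w=v0.copy();w[2]=ph;o=least_squares(res,w,loss="soft_l1")
        if best is None or o.cost<best.cost:best=o
    o=best;v=o.x;print(o.cost,v[:8],np.degrees(v[2:4]),"off",v[8:])
    C=np.linalg.inv(o.jac.T@o.jac);print("sd",np.sqrt(np.diag(C))[:8],"th sd deg",np.degrees(np.sqrt(C[3,3])))
    print("mark",model(v,'m'),"normal",[np.sin(v[3])*np.cos(v[2]),np.sin(v[3])*np.sin(v[2]),np.cos(v[3])])
    rr=res(v,True).reshape(-1,2)
    for ob,q in zip(obs,rr):print(ob[0],ob[1],q*ob[3])
E
python3 fith.py
```

```text
16.74848071495319 [ 0.5872  0.1649  2.6682  0.201  -0.0211  0.0327  0.0519  0.042 ] [152.876   11.5172] off [ 0.0161 -0.1304 -0.1138 -0.3587  0.2824  0.035 ]
sd [0.0007 0.0005 0.004  0.0038 0.0003 0.0002 0.0004 0.0004] th sd deg 0.22011308033835425
mark [0.6103 0.153  0.1807] normal [np.float64(-0.17770334594521342), np.float64(0.09102937040379933), np.float64(0.9798648756659072)]
8 m [ 0.256  -0.3527]
9 m [ 0.1352 -0.2354]
10 m [-0.0186  0.0474]
8 C1 [0.1224 0.0696]
8 C2 [-0.4685  0.2695]
9 C1 [0.0085 0.0931]
9 C2 [0.2927 1.3387]
10 C1 [-0.3379  0.3326]
10 C2 [-0.4485 -0.5067]
8 B++ [ 0.0977 -0.0941]
8 B-+ [-0.1766 -0.054 ]
10 B+- [0.4464 0.0838]
10 B-- [0.2305 0.0657]
9 B++ [-0.3198 -0.2174]
10 K+- [-1.1043 -2.0092]
10 K-- [1.2535 0.0097]
8 K++ [-2.3427  0.6091]
8 K-+ [0.4124 1.653 ]
9 K++ [-1.5322  0.9143]
```

```bash
python3 - <<'E'
from h import *
from fith import V,obs
A=[]
for i,k,uv,s in obs:
    if k!='m':continue
    K,E=V[i];Pm=K@np.linalg.inv(E)[:3]
    A+=[uv[0]*Pm[2]-Pm[0],uv[1]*Pm[2]-Pm[1]]
X=np.linalg.svd(np.array(A))[2][-1];print("tri mark",X[:3]/X[3])
s,R=st()
m=np.array([.6105,.153,.1805]);n=np.array([-.1777,.091,.9799])
delta(s["tool_pos"],R,m+n*(.0876+.03),Rax([-.1,.995,0],-n))
E
```

```text
tri mark [0.6104 0.153  0.1794]
t 17.95 p [0.6705 0.1184 0.3595] F [ 0.4158  0.1671 -3.0445] M [-0.0887  0.0307  0.0038] op 0.199
R
 [[-0.1001  0.995   0.0004]
 [ 0.995   0.1001  0.0003]
 [ 0.0003  0.0004 -1.    ]]
shift mm [ 53.1418 -76.0281  63.7412] turn deg [-9.6778 -6.218   0.5287]
```

carry_out --pt "0.015 -0.02 0 -2 -1.5 0.1" --pt "0.03 -0.04 0.01 -4 -3 0.2" --pt "0.04 -0.06 0.02 -6 -4 0.3" --pt "0.05 -0.072 0.035 -8 -5 0.4" --pt "0.053 -0.076 0.05 -9.7 -6.2 0.5" --pt "0.053 -0.076 0.064 -9.7 -6.2 0.5" --pt "0.053 -0.076 0.064 -9.7 -6.2 0.5" --pt "0.053 -0.076 0.064 -9.7 -6.2 0.5" --pt "0.053 -0.076 0.064 -9.7 -6.2 0.5" --pt "0.053 -0.076 0.064 -9.7 -6.2 0.5" --pt "0.053 -0.076 0.064 -9.7 -6.2 0.5"

```text
clock: 19.05
tool_pos: [0.5906, 0.1633, 0.2955]
eef_rot: [0.671, 0.735, 0.027, 0.097]
contact_force: [0.1, 0.2, -3.0]
opening: 0.2
```

```bash
cat > chk.py <<'E'
from fitg import *
import sys
tag=sys.argv[1]
m=np.array([.6105,.153,.1805]);n=np.array([-.1777,.091,.9799])
s,R=st();x=s["tool_pos"];z=R.as_matrix()[:,2];foot=x+z*.0876
print("tilt err deg",np.degrees(np.arccos(min(1,-z@n))),"foot",foot,"height",(foot-m)@n,"lateral",(foot-m)-n*((foot-m)@n))
e1=np.cross(n,[0,1,0]);e1/=np.linalg.norm(e1);e2=np.cross(n,e1);t=np.arange(0,6.3,.1)[:,None]
f1=R.as_matrix()[:,0];f2=R.as_matrix()[:,1]
delta(x,R,m+n*.0876,Rax([-.1,.995,0],-n))
for nm in ("scene","wrist"):
    p=r.snapshot(nm);im=p["img"];cv2.imwrite(f"pics/{nm}{tag}.png",im);E=p["extrinsics"] if nm=="scene" else wcam(s,p)
    u0=proj(p,E,[m])[0];k=30 if nm=="scene" else 45;x0,y0=int(u0[0])-k,int(u0[1])-k;S=600//(2*k)
    c=cv2.resize(im[y0:y0+2*k,x0:x0+2*k],None,fx=S,fy=S,interpolation=cv2.INTER_CUBIC);raw=c.copy()
    for X,col in ((m+.01*(np.cos(t)*e1+np.sin(t)*e2),(0,255,0)),(foot+.01*(np.cos(t)*f1+np.sin(t)*f2),(0,0,255))):
        cv2.polylines(c,[((proj(p,E,X)-[x0-.5,y0-.5])*S).astype(np.int32)],True,col,1)
    cv2.imwrite(f"pics/chk_{nm}{tag}.png",cv2.resize(c,(600,600)))
a=[cv2.resize(cv2.imread(f"pics/chk_{q}{tag}.png"),(400,400)) for q in ("scene","wrist")];cv2.imwrite(f"pics/chk{tag}.png",np.hstack(a))
E
python3 chk.py A
```

```text
t 19.05 p [0.5906 0.1633 0.2955] F [ 0.096   0.2438 -2.9963] M [ 0.0786  0.3219 -0.0393] op 0.2
R
 [[-0.081   0.9806  0.1787]
 [ 0.991   0.0983 -0.0905]
 [-0.1063  0.1697 -0.9797]]
tilt err deg 0.0 foot [0.6062 0.1554 0.2097] height 0.029571307707942886 lateral [ 0.001  -0.0003  0.0002]
shift mm [ 0.3975 -0.8954 29.5669] turn deg [ 0.0591 -0.0234 -0.0196]
```

View pics/chkA.png

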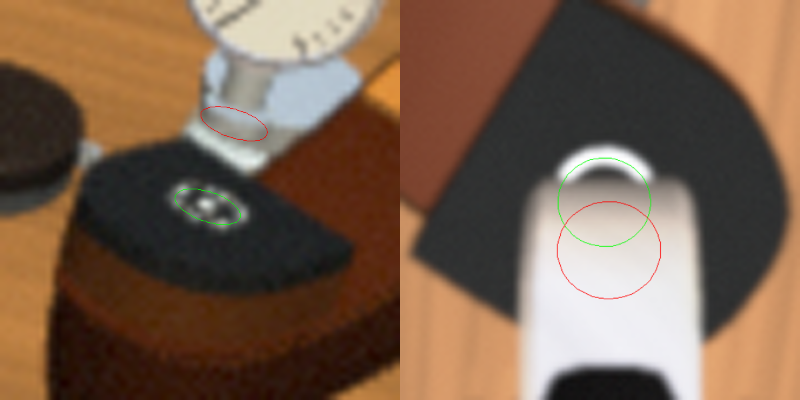

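```bash
python3 - <<'E'
import cv2
im=cv2.imread("pics/sceneA.png");cv2.imwrite("pics/sA.png",cv2.resize(im[165:245,310:400],None,fx=7,fy=7,interpolation=cv2.INTER_CUBIC))
E
```

```text
(no output)
```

View pics/sA.png

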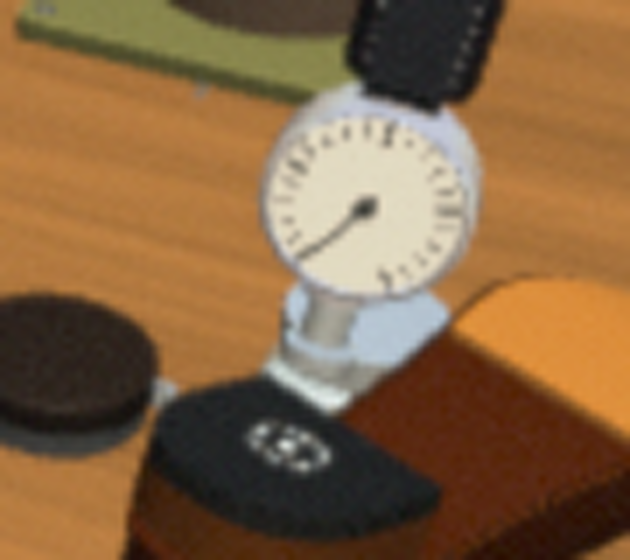

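carry_out --pt "0 0 0.012 0 0 0" --pt "0 0 0.02 0 0 0" --pt "0 0 0.024 0 0 0" --pt "0 0 0.024 0 0 0" --pt "0 0 0.024 0 0 0" --pt "0 0 0.024 0 0 0" --pt "0 0 0.024 0 0 0" --pt "0 0 0.024 0 0 0"

```text
clock: 19.95
tool_pos: [0.5944, 0.1615, 0.2717]
eef_rot: [0.671, 0.735, 0.027, 0.097]
contact_force: [-0.2, 0.7, -2.6]
opening: 0.202
```

```bash
python3 ff.py; python3 chk.py B
```

```text
meanF [-0.2788  0.1595 -2.719 ] sd [0.43   0.3797 0.1622] M [0.0582 0.319  0.032 ]
t 20.1 p [0.5944 0.1614 0.2715] F [-0.8767 -0.3115 -2.5068] M [ 0.1086  0.2887 -0.0055] op 0.199
R
 [[-0.0816  0.9807  0.1779]
 [ 0.9909  0.0989 -0.0908]
 [-0.1066  0.1689 -0.9799]]
t 20.1 p [0.5944 0.1614 0.2715] F [-0.8767 -0.3115 -2.5068] M [ 0.1086  0.2887 -0.0055] op 0.199
R
 [[-0.0816  0.9807  0.1779]
 [ 0.9909  0.0989 -0.0908]
 [-0.1066  0.1689 -0.9799]]
tilt err deg 0.0 foot [0.61   0.1534 0.1857] height 0.005224016981594722 lateral [ 0.0004 -0.0001  0.0001]
shift mm [ 0.1295 -0.3602  5.2211] turn deg [ 0.0127 -0.0121  0.0208]
```

View pics/chkB.png

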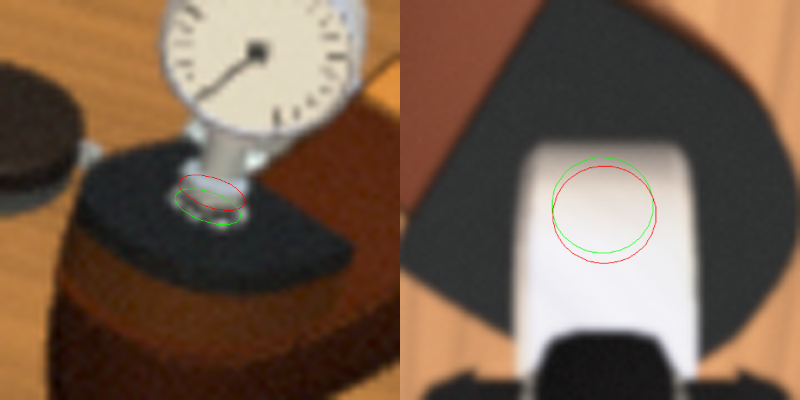

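carry_out --pt "0 0 0.002 0 0 0" --pt "0 0 0.004 0 0 0" --pt "0 0 0.004 0 0 0" --pt "0 0 0.004 0 0 0"

```text
clock: 20.6
tool_pos: [0.5952, 0.1611, 0.2678]
eef_rot: [0.671, 0.735, 0.027, 0.097]
contact_force: [-1.3, 0.5, 0.1]
opening: 0.198
```

```bash
cat >> ff.py <<'E'
n=np.array([-.1777,.091,.9799]);f=np.mean(F,0);x=s["tool_pos"];print("press N",f@n+2.6,"shear",f-n*(f@n)-0,"height",(x-np.array([.6105,.153,.1805]))@n-.0876)
E
python3 ff.py
```

```text
meanF [-0.5775  0.2463  0.1249] sd [0.4351 0.1666 0.1567] M [ 0.06    0.3756 -0.0091]
t 20.75 p [0.5952 0.1611 0.2677] F [-0.3056  0.3132 -0.1097] M [0.0516 0.3669 0.016 ] op 0.201
R
 [[-0.0816  0.9806  0.1781]
 [ 0.991   0.0989 -0.0906]
 [-0.1065  0.1691 -0.9798]]
press N 2.8474506703406894 shear [-0.5336  0.2237 -0.1176] height 0.001312159543251895
```

carry_out --pt "0 0 0.0008 0 0 0" --pt "0 0 0.0015 0 0 0" --pt "0 0 0.0015 0 0 0" --pt "0 0 0.0015 0 0 0"

```text
clock: 21.15
tool_pos: [0.5955, 0.161, 0.2666]
eef_rot: [0.671, 0.735, 0.027, 0.097]
contact_force: [-3.1, -0.2, 5.3]
opening: 0.204
```

```bash
python3 ff.py
```

```text
meanF [-2.7504  0.7086  5.1941] sd [0.4409 0.5859 0.349 ] M [-0.0198  0.6035 -0.0776]
t 21.3 p [0.5955 0.161  0.2666] F [-2.9006  0.7204  4.625 ] M [ 0.0003  0.6285 -0.064 ] op 0.203
R
 [[-0.0816  0.9805  0.1785]
 [ 0.991   0.0989 -0.0904]
 [-0.1063  0.1695 -0.9798]]
press N 8.242873197306134 shear [-1.7476  0.1951 -0.3354] height 0.00020676539866797128
```

carry_out --pt "0 0 0.0002 0 0 0" --pt "0 0 0.0002 0 0 0" --pt "0 0 0.0002 0 0 0"

```text
clock: 21.6
tool_pos: [0.5955, 0.1611, 0.2666]
eef_rot: [0.671, 0.735, 0.027, 0.097]
contact_force: [-3.1, -0.2, 6.3]
opening: 0.199
```

```bash
python3 ff.py; python3 chk.py C
```

```text
meanF [-2.5682  0.4613  6.7359] sd [0.5703 0.7025 0.3249] M [-0.0307  0.7038 -0.0642]
t 21.75 p [0.5955 0.161  0.2666] F [-3.1648  0.9359  6.5624] M [-0.0118  0.6441 -0.0373] op 0.202
R
 [[-0.0817  0.9805  0.1785]
 [ 0.991   0.099  -0.0903]
 [-0.1063  0.1695 -0.9798]]
press N 9.698828290858442 shear [-1.3068 -0.1847 -0.2203] height 0.00016078408238014152
t 21.75 p [0.5955 0.161  0.2666] F [-3.1648  0.9359  6.5624] M [-0.0118  0.6441 -0.0373] op 0.202
R
 [[-0.0817  0.9805  0.1785]
 [ 0.991   0.099  -0.0903]
 [-0.1063  0.1695 -0.9798]]
tilt err deg 0.0 foot [0.6111 0.1531 0.1808] height 0.0001581039993248848 lateral [0.0007 0.0001 0.0001]
shift mm [ 0.0192 -0.6081  0.1548] turn deg [ 0.0508 -0.0327  0.0198]
```

View pics/chkC.png

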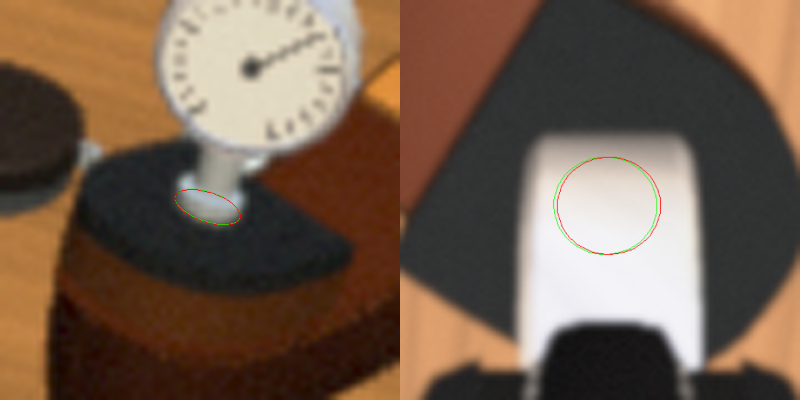

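carry_out --pt "0 0 0 0 0 0" --pt "0 0 0 0 0 0" --pt "0 0 0 0 0 0" --pt "0 0 0 0 0 0" --pt "0 0 0 0 0 0" --pt "0 0 0 0 0 0" --pt "0 0 0 0 0 0" --pt "0 0 0 0 0 0" --pt "0 0 0 0 0 0" --pt "0 0 0 0 0 0"

```text
clock: 22.85
tool_pos: [0.5955, 0.1611, 0.2666]
eef_rot: [0.671, 0.735, 0.027, 0.097]
contact_force: [-3.2, 0.5, 6.4]
opening: 0.201
```

```bash
python3 ff.py; python3 - <<'E'
from h import *
p=r.snapshot("scene");cv2.imwrite("pics/sceneZ.png",p["img"])
E
```

```text
meanF [-3.0462  0.2596  6.8486] sd [0.1882 0.315  0.3435] M [-0.0369  0.7035 -0.0508]
t 23.0 p [0.5955 0.161  0.2666] F [-3.2233 -0.2496  6.7138] M [-0.0016  0.7358 -0.0921] op 0.202
R
 [[-0.0816  0.9805  0.1786]
 [ 0.991   0.099  -0.0903]
 [-0.1062  0.1696 -0.9798]]
press N 9.875835492105042 shear [-1.7533 -0.4025 -0.281 ] height 0.0001958389697506724
```

View pics/sceneZ.png

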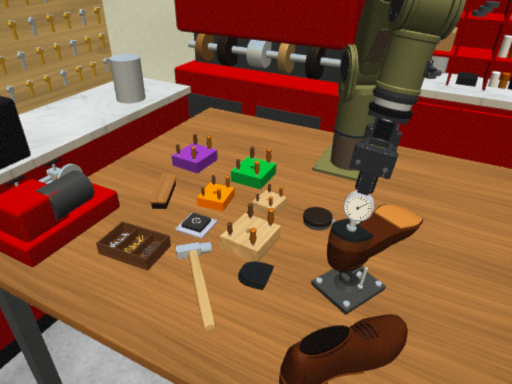

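The picture shows the gauge on the heel at about (358,207), dial towards the camera and needle deflected. Everything else is where it was. The press is steady at 9.9 N, so I'm handing in.

```bash
python3 - <<'E'
from h import *
print(r.finish_job())
E
```

```text
the job is handed in; nothing more can be done
None
```

The gauge has been proved on the reference block and is now held on the heel's chalk mark, with the dial facing the scene camera so you can read it.

- **Picking it out:** I took the gauge from the larger plain-wood block; the green, orange, purple and small plain blocks were the look-alikes.
- **Reference block:** the foot was within about 1 mm of the circle's centre, level, and pressed at about 9.9 N for over a second. The needle moved.
- **Heel:** the shoe measured 11.5° of lean from three wrist views, fit spread about 0.2°. The gauge is aligned to that lean, with the foot about 0.7 mm off the mark's centre. It holds a steady press of about 9.9 N, with the needle deflected.
- **Everything else:** the last scene picture shows the shoe, jack and other things where they were. I handed in at about 23 s.

**Checks that were less clean:**
- There is about 1.8 N of sideways force at the heel.
- The jack's plate corners were up to 2.4 pixels off in the lean fit. Its bolts and the heel's points were mostly within half a pixel (worst 1.3).
- The scene picture at the reference block put the foot about 1.7 mm from where the grip measurement predicted, so I split the difference with a 1 mm correction.

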